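# Re-rack stripped spindle parts, last off first on

### The arm

A 6-joint arm with a two-finger parallel gripper is mounted at the origin on a cart in front of the work surface, level with it; the furniture and walls round the work are solid. World frame = base frame: x ahead of the robot, y to its left, z up, the work surface at z = 0. Lengths are in mm, angles in rad, forces in N, time in s.
With the tool pointing down it reaches from about 350 to 875 mm from the base axis. Payload 4.2 kg.
Tool frame: the origin (TCP) lies midway between the tips of the shut fingers; the grasp point (between the pads) lies 19 mm behind it; z points along the fingers, y is the line along which they close (so a half turn about z gives the same grasp; the last joint's range is limited). The gripper opens to 85 mm and grips with 20 to 120 N. Pads are 22 mm wide; open, the fingers measure 114 mm over their backs; the gripper's body (76 mm by 85 mm) begins 54 mm behind the grasp point. The pads swing forward as they close: fully open they stand 13 mm farther back than shut.
Start: joints at [1.448, 0.385, 0.008, 0, -1.194, -0.259], TCP at [232.837, 579.988, 231.312] pointing down, gripper open.
Joint ranges: [-3.14, 3.14], [-1.21, 2.06], [-1.07, 1.41], [-3.16, 2.05], [-2.99, -0.16], [-3.1, 3.1]. Speed limits (rad/s): [2.79, 2.79, 3.14, 3.14, 3.14, 3.14].

### API

Orientations are given as a unit quaternion [x, y, z, w].
In Python, from bench import arm gives the robot as it stands. The module is installed in compiled form; this text tells all that it offers.
- The arm moves only by the shell command python3 -m handwheel 'ROWS' [OPENING]. ROWS is JSON, a list of rows, each an object of numbers: "x", "y", "z": the shift along the world's x, y, z each as a share of 20 cm, from -1 to 1; "ax", "ay", "az": the turn, a rotation vector about the world's x, y, z each as a share of 90 degrees, from -1 to 1. In form: [{"x": .., "y": .., "z": .., "ax": .., "ay": .., "az": ..}, ...]. A call has exactly 8 rows; each row shifts and turns the commanded pose from where the row before left it; what a row does not reach is not made up. A row lasts 1/10 s, in which the tool goes at most 50 mm and 8.59 degrees, less where a joint would pass 70% of its speed; a pose out of reach is approached as far as the arm can. A call with a number of a shift or a turn outside -1 to 1 is refused whole. A call with a gripper value outside its range is refused whole. OPENING is the opening, from -1 (shut) to 1 (fully open), set as the call begins (- or left out, the last holds). The fingers move at their own pace and stop on an object; the grip force is fixed at half the most. Time passes only in rows, so rows that do not move let the fingers close, or fill a call up. It gives the time, the measured TCP pose, the force, the opening and the grip force at its end, in the units of the state.
- arm.read_state(): the state, without advancing time (a new reading comes with each control period).
- arm.get_image(name): name is "scene" or "top" or "wrist"; returns the picture (400x640x3 uint8, red, green, blue); there is no depth.
- arm.camera_params(name): a dict with "K" (3x3 intrinsics, pixels), "k1" (the pictures are not rectified: a ray, as slopes to the right and down, at radius r is drawn at 1 + k1 r^2 times it, then the intrinsics apply), "position" and "orientation" of the camera in the world. Camera axes: x right, y down, z forward; pixel columns grow to the right and rows downward; lengths in mm; the calibration is good to about 2 mm. A picture is of the moment at which its call begins: read the wrist's pose just before it. camera_params takes no time and is no camera call; for the wrist camera it gives the pose at the moment of the call.
- arm.job_done(): hands the job in; it is judged then, once.
The state is a dict: "clock": time; "joints": joint angles; "joint_vel": joint speeds; "joint_efforts": joint torques, N m; "position": TCP position; "ee_rot": TCP orientation; "contact_force": force on the tool from outside, world axes, zero at the start; "wrist_torque": the same for the moment, N m; "gripper_width": finger opening in mm; "grasp_force": force on a finger pad.
Only numpy, scipy, OpenCV 4.12 (cv2) and the standard library are available. Lean on these libraries where they do the work, as an engineer would, in place of code of your own. Each camera call takes 0.05 s, during which the arm holds its last target. There are 200 camera calls.

### The job

The parts of a spindle stand on the posts of the aluminium wash rail in the order in which they came off the shaft. Move all four to the posts of the wooden assembly rack in the reverse order, so that the last off is the first to go back on: the part at the left end of the rail goes on the rack's right-hand end post, the next one beside it, and so on. Leave each part threaded on its post and seated flat on the collar, the same way up, and do not knock over the glue stick.

Things in the scene. Friction and masses are not known exactly. Their poses are not given: they have to be found in the camera images.
- gear: steel spur gear: toothed disc 56 mm across and 12 mm high, with a plain 34 mm hub above it to a total height of 24 mm; 20 mm bore, about 160 g. Origin: centre of its underside, on the bore's axis, z up along the axis. Loose; at the start it stands upright on a post of the wash rail, the post through its bore
- bearing: steel ball bearing with dark seals between its rings: 47 mm across, 14 mm high, 20 mm bore, about 110 g. Origin: centre of its underside, on the bore's axis, z up along the axis. Loose; at the start it stands upright on a post of the wash rail, the post through its bore
- pulley: aluminium belt pulley: ribbed barrel between two 42 mm flanges (each 2 mm thick), 24 mm high, 20 mm bore, about 70 g. Origin: centre of its underside, on the bore's axis, z up along the axis. Loose; at the start it stands upright on a post of the wash rail, the post through its bore
- sleeve: plain steel spacer sleeve: tube 30 mm across, 34 mm high, 20 mm bore, about 100 g. Origin: centre of its underside, on the bore's axis, z up along the axis. Loose; at the start it stands upright on a post of the wash rail, the post through its bore
- gear_post: fixed black post block on the aluminium wash rail, the one under the gear at the start; four alike in a line at 70 mm pitch. 34 x 40 mm; 32 mm collar, its top (seat) 36 mm above the table; 10 mm steel post 38 mm above the seat, the last 12 mm tapering to 3 mm. Origin on the table under the post's axis; +y along the rail to its left end as seen from the robot, x across, away from the robot, z up
- bearing_post: fixed black post block on the aluminium wash rail, the one under the bearing at the start; four alike in a line at 70 mm pitch. 34 x 40 mm; 32 mm collar, its top (seat) 36 mm above the table; 10 mm steel post 38 mm above the seat, the last 12 mm tapering to 3 mm. Origin on the table under the post's axis; +y along the rail to its left end as seen from the robot, x across, away from the robot, z up
- pulley_post: fixed black post block on the aluminium wash rail, the one under the pulley at the start; four alike in a line at 70 mm pitch. 34 x 40 mm; 32 mm collar, its top (seat) 36 mm above the table; 10 mm steel post 38 mm above the seat, the last 12 mm tapering to 3 mm. Origin on the table under the post's axis; +y along the rail to its left end as seen from the robot, x across, away from the robot, z up
- sleeve_post: fixed black post block on the aluminium wash rail, the one under the sleeve at the start; four alike in a line at 70 mm pitch. 34 x 40 mm; 32 mm collar, its top (seat) 36 mm above the table; 10 mm steel post 38 mm above the seat, the last 12 mm tapering to 3 mm. Origin on the table under the post's axis; +y along the rail to its left end as seen from the robot, x across, away from the robot, z up
- assembly_rack: fixed wooden bar 300 x 40 mm, 24 mm high, on two cross feet, with four empty posts at y = +105, +35, -35, -105 mm, x = 0. Each: 32 mm collar, its top (seat) 36 mm above the table; 10 mm post 38 mm above the seat, the last 12 mm tapering to 3 mm. 5 mm side play. Origin on the table under the bar's middle; +y to its left end seen from the robot, x away from the robot, z up
- glue_stick: loose white glue stick with a blue band, 28 mm across and 96 mm high, standing upright on the table near the racks; a bystander. Origin: centre of its underside, z up
Things that resemble listed ones, but are neither listed nor needed, are in the scene too. What is shaped like the gear but green is not meant. What is shaped like the bearing but pink is not meant.

How it is judged (in metres and radians):
At the end, for the whole second after the job is handed in: All four parts are on the assembly rack, one to a post, in the reverse of their order on the wash rail: each within 9 mm of its post's axis along and across the bar, underside within 4 mm of the seat, right way up, tilted under 0.1 rad, released and at rest (x of gear in the frame of assembly_rack between -0.009 and 0.009 m and z of gear in the frame of assembly_rack between 0.032 and 0.04 m and (y of gear in the frame of assembly_rack between 0.096 and 0.114 m or y of gear in the frame of assembly_rack between 0.026 and 0.044 m or y of gear in the frame of assembly_rack between -0.044 and -0.026 m or y of gear in the frame of assembly_rack between -0.114 and -0.096 m) and angle between each of gear, bearing, pulley, sleeve's own z axis and vertical below 0.1 rad and linear speed of each of gear, bearing, pulley, sleeve below 0.02 m/s and contact force between each of gear, bearing, pulley, sleeve and the fingers below 0.05 N and x of bearing in the frame of assembly_rack between -0.009 and 0.009 m and z of bearing in the frame of assembly_rack between 0.032 and 0.04 m and (y of bearing in the frame of assembly_rack between 0.096 and 0.114 m or y of bearing in the frame of assembly_rack between 0.026 and 0.044 m or y of bearing in the frame of assembly_rack between -0.044 and -0.026 m or y of bearing in the frame of assembly_rack between -0.114 and -0.096 m) and x of pulley in the frame of assembly_rack between -0.009 and 0.009 m and z of pulley in the frame of assembly_rack between 0.032 and 0.04 m and (y of pulley in the frame of assembly_rack between 0.096 and 0.114 m or y of pulley in the frame of assembly_rack between 0.026 and 0.044 m or y of pulley in the frame of assembly_rack between -0.044 and -0.026 m or y of pulley in the frame of assembly_rack between -0.114 and -0.096 m) and x of sleeve in the frame of assembly_rack between -0.009 and 0.009 m and z of sleeve in the frame of assembly_rack between 0.032 and 0.04 m and (y of sleeve in the frame of assembly_rack between 0.096 and 0.114 m or y of sleeve in the frame of assembly_rack between 0.026 and 0.044 m or y of sleeve in the frame of assembly_rack between -0.044 and -0.026 m or y of sleeve in the frame of assembly_rack between -0.114 and -0.096 m) and ((y of bearing_post in the frame of gear_post above 0 m and y of gear in the frame of assembly_rack above 0.07 m and y of bearing in the frame of assembly_rack below 0.07 m) or (y of bearing_post in the frame of gear_post above 0 m and y of gear in the frame of assembly_rack above 0 m and y of bearing in the frame of assembly_rack below 0 m) or (y of bearing_post in the frame of gear_post above 0 m and y of gear in the frame of assembly_rack above -0.07 m and y of bearing in the frame of assembly_rack below -0.07 m) or (y of bearing_post in the frame of gear_post below 0 m and y of bearing in the frame of assembly_rack above 0.07 m and y of gear in the frame of assembly_rack below 0.07 m) or (y of bearing_post in the frame of gear_post below 0 m and y of bearing in the frame of assembly_rack above 0 m and y of gear in the frame of assembly_rack below 0 m) or (y of bearing_post in the frame of gear_post below 0 m and y of bearing in the frame of assembly_rack above -0.07 m and y of gear in the frame of assembly_rack below -0.07 m)) and ((y of pulley_post in the frame of gear_post above 0 m and y of gear in the frame of assembly_rack above 0.07 m and y of pulley in the frame of assembly_rack below 0.07 m) or (y of pulley_post in the frame of gear_post above 0 m and y of gear in the frame of assembly_rack above 0 m and y of pulley in the frame of assembly_rack below 0 m) or (y of pulley_post in the frame of gear_post above 0 m and y of gear in the frame of assembly_rack above -0.07 m and y of pulley in the frame of assembly_rack below -0.07 m) or (y of pulley_post in the frame of gear_post below 0 m and y of pulley in the frame of assembly_rack above 0.07 m and y of gear in the frame of assembly_rack below 0.07 m) or (y of pulley_post in the frame of gear_post below 0 m and y of pulley in the frame of assembly_rack above 0 m and y of gear in the frame of assembly_rack below 0 m) or (y of pulley_post in the frame of gear_post below 0 m and y of pulley in the frame of assembly_rack above -0.07 m and y of gear in the frame of assembly_rack below -0.07 m)) and ((y of sleeve_post in the frame of gear_post above 0 m and y of gear in the frame of assembly_rack above 0.07 m and y of sleeve in the frame of assembly_rack below 0.07 m) or (y of sleeve_post in the frame of gear_post above 0 m and y of gear in the frame of assembly_rack above 0 m and y of sleeve in the frame of assembly_rack below 0 m) or (y of sleeve_post in the frame of gear_post above 0 m and y of gear in the frame of assembly_rack above -0.07 m and y of sleeve in the frame of assembly_rack below -0.07 m) or (y of sleeve_post in the frame of gear_post below 0 m and y of sleeve in the frame of assembly_rack above 0.07 m and y of gear in the frame of assembly_rack below 0.07 m) or (y of sleeve_post in the frame of gear_post below 0 m and y of sleeve in the frame of assembly_rack above 0 m and y of gear in the frame of assembly_rack below 0 m) or (y of sleeve_post in the frame of gear_post below 0 m and y of sleeve in the frame of assembly_rack above -0.07 m and y of gear in the frame of assembly_rack below -0.07 m)) and ((y of pulley_post in the frame of bearing_post above 0 m and y of bearing in the frame of assembly_rack above 0.07 m and y of pulley in the frame of assembly_rack below 0.07 m) or (y of pulley_post in the frame of bearing_post above 0 m and y of bearing in the frame of assembly_rack above 0 m and y of pulley in the frame of assembly_rack below 0 m) or (y of pulley_post in the frame of bearing_post above 0 m and y of bearing in the frame of assembly_rack above -0.07 m and y of pulley in the frame of assembly_rack below -0.07 m) or (y of pulley_post in the frame of bearing_post below 0 m and y of pulley in the frame of assembly_rack above 0.07 m and y of bearing in the frame of assembly_rack below 0.07 m) or (y of pulley_post in the frame of bearing_post below 0 m and y of pulley in the frame of assembly_rack above 0 m and y of bearing in the frame of assembly_rack below 0 m) or (y of pulley_post in the frame of bearing_post below 0 m and y of pulley in the frame of assembly_rack above -0.07 m and y of bearing in the frame of assembly_rack below -0.07 m)) and ((y of sleeve_post in the frame of bearing_post above 0 m and y of bearing in the frame of assembly_rack above 0.07 m and y of sleeve in the frame of assembly_rack below 0.07 m) or (y of sleeve_post in the frame of bearing_post above 0 m and y of bearing in the frame of assembly_rack above 0 m and y of sleeve in the frame of assembly_rack below 0 m) or (y of sleeve_post in the frame of bearing_post above 0 m and y of bearing in the frame of assembly_rack above -0.07 m and y of sleeve in the frame of assembly_rack below -0.07 m) or (y of sleeve_post in the frame of bearing_post below 0 m and y of sleeve in the frame of assembly_rack above 0.07 m and y of bearing in the frame of assembly_rack below 0.07 m) or (y of sleeve_post in the frame of bearing_post below 0 m and y of sleeve in the frame of assembly_rack above 0 m and y of bearing in the frame of assembly_rack below 0 m) or (y of sleeve_post in the frame of bearing_post below 0 m and y of sleeve in the frame of assembly_rack above -0.07 m and y of bearing in the frame of assembly_rack below -0.07 m)) and ((y of sleeve_post in the frame of pulley_post above 0 m and y of pulley in the frame of assembly_rack above 0.07 m and y of sleeve in the frame of assembly_rack below 0.07 m) or (y of sleeve_post in the frame of pulley_post above 0 m and y of pulley in the frame of assembly_rack above 0 m and y of sleeve in the frame of assembly_rack below 0 m) or (y of sleeve_post in the frame of pulley_post above 0 m and y of pulley in the frame of assembly_rack above -0.07 m and y of sleeve in the frame of assembly_rack below -0.07 m) or (y of sleeve_post in the frame of pulley_post below 0 m and y of sleeve in the frame of assembly_rack above 0.07 m and y of pulley in the frame of assembly_rack below 0.07 m) or (y of sleeve_post in the frame of pulley_post below 0 m and y of sleeve in the frame of assembly_rack above 0 m and y of pulley in the frame of assembly_rack below 0 m) or (y of sleeve_post in the frame of pulley_post below 0 m and y of sleeve in the frame of assembly_rack above -0.07 m and y of pulley in the frame of assembly_rack below -0.07 m))); the robot touches nothing.
It fails at once if the glue stick is knocked over (angle between glue_stick's own z axis and vertical above 0.5 rad).
It also fails if it takes over 86 s, if anything falls off the work surface, if the arm or the gripper's body presses on something with over 40 N, if the wrist force passes 120 N, or if a joint passes its speed limit or range.

## Working session

There is one attempt and no reset: what is moved stays moved. The work goes in short steps, Python scripts to look and compute and a shell command to move; the robot and the scene stay as the last step left them, time stands still between calls to the robot, and variables do not carry over. Pictures are saved under pics/ and viewed, at most 14 in all, crops included, and the job is handed in when it is done.

```bash
mkdir -p pics; python3 - <<'E'
from bench import arm
import cv2
for n in ("top","scene"):
    im=arm.get_image(n); cv2.imwrite(f"pics/{n}0.png",im[:,:,::-1])
    p=arm.camera_params(n); print(n,p)
s=arm.read_state(); print(s)
E
```

```text
top {'K': array([[388.31942336,   0.        , 317.09801626],
       [  0.        , 388.31942336, 198.02592641],
       [  0.        ,   0.        ,   1.        ]]), 'k1': -0.08118698946825917, 'position': array([418.93408848, 146.20319025, 963.3566179 ]), 'orientation': array([-0.70011092,  0.71089812, -0.03996316,  0.05358644])}
scene {'K': array([[376.85622534,   0.        , 318.8994582 ],
       [  0.        , 376.85622534, 195.50049655],
       [  0.        ,   0.        ,   1.        ]]), 'k1': 0.005852437744616898, 'position': array([-127.23420939, -266.90719144,  587.13923597]), 'orientation': array([ 0.77049013, -0.43771655,  0.22156762, -0.4070098 ])}
{'clock': 0.1, 'joints': array([ 1.44764067e+00,  3.85484343e-01,  6.80542938e-03, -4.05001852e-04,
       -1.19399363e+00, -2.58613780e-01]), 'joint_vel': array([ 8.62344350e-05, -2.33070016e-03,  4.20732170e-03,  1.69641296e-03,
       -1.70118369e-04,  7.99090186e-04]), 'joint_efforts': array([-5.26113126e-04, -3.93319201e+01,  1.88929707e+01,  4.19798300e+00,
       -2.58520136e-03, -6.55867201e-07]), 'position': array([232.6447577 , 579.55195892, 230.34939516]), 'ee_rot': array([ 9.81822141e-01, -1.89800862e-01, -1.24304566e-04,  9.48694756e-04]), 'contact_force': array([-0.250026  ,  0.24446419,  0.74068184]), 'wrist_torque': array([-0.05101842, -0.06362601, -0.01780159]), 'grasp_force': 0.0, 'gripper_width': 85.02115602326019}
```

View pics/top0.png

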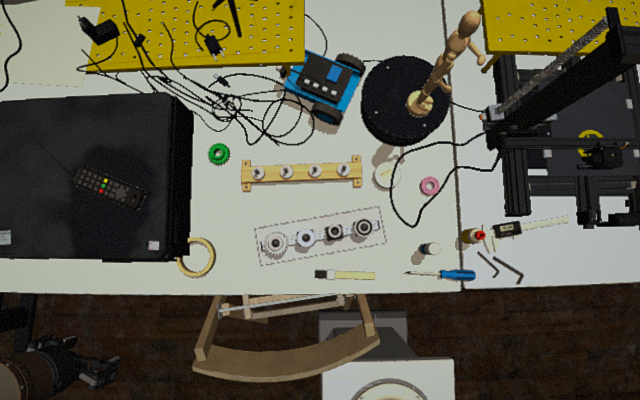

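View pics/scene0.png

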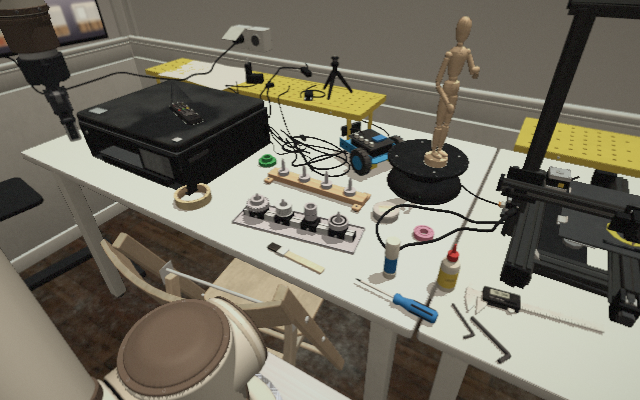

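The top view shows the rail parts at about (275,243), (306,237), (335,231) and (364,228). The rack posts are at (258,174), (287,172), (316,171) and (345,171), and the glue stick is near (428,249). I'll crop and locate them.

```bash
cat > h.py <<'E'
import numpy as np, cv2
from bench import arm
from scipy.spatial.transform import Rotation as R
def ray(p,u,v):
    K=p["K"]; d=np.array([(u-K[0,2])/K[0,0],(v-K[1,2])/K[1,1]]); s=d.copy()
    for _ in range(20): s=d/(1+p["k1"]*(s@s))
    return R.from_quat(p["orientation"]).apply([s[0],s[1],1.])
def onplane(p,u,v,z):
    r=ray(p,u,v); c=np.array(p["position"]); return c+r*(z-c[2])/r[2]
def proj(p,X):
    c=R.from_quat(p["orientation"]).inv().apply(np.array(X)-p["position"]); s=c[:2]/c[2]
    s=s*(1+p["k1"]*(s@s)); return p["K"][:2,:2]@s+p["K"][:2,2]
E
python3 - <<'E'
from h import *
t=cv2.imread("pics/top0.png"); s=cv2.imread("pics/scene0.png")
a=cv2.resize(t[145:275,235:395],None,fx=5,fy=5,interpolation=cv2.INTER_CUBIC)[:,:800]
b=cv2.resize(s[160:250,225:375],None,fx=5,fy=5,interpolation=cv2.INTER_CUBIC)
cv2.imwrite("pics/topc.png",cv2.resize(a,(738,600))); cv2.imwrite("pics/scenec.png",b)
p=arm.camera_params("top")
for u,v,z in [(275,243,60),(306,237,60),(335,231,60),(364,228,60),(258,174,74),(287,172,74),(316,171,74),(345,171,74),(428,249,96)]: print(onplane(p,u,v,z).round(0))
E
```

```text
[436. 262.  60.]
[449. 190.  60.]
[462. 122.  60.]
[467.  55.  60.]
[597. 300.  74.]
[600. 232.  74.]
[601. 164.  74.]
[600.  97.  74.]
[416. -82.  96.]
```

View pics/topc.png

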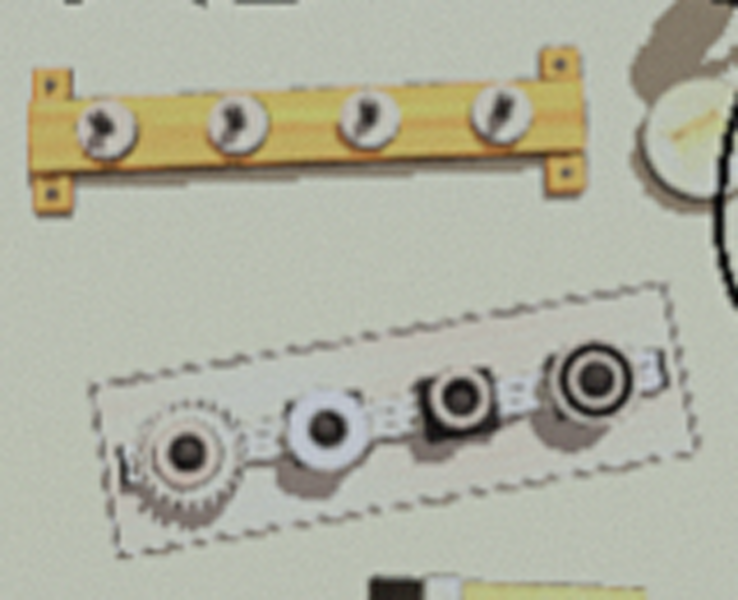

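View pics/scenec.png

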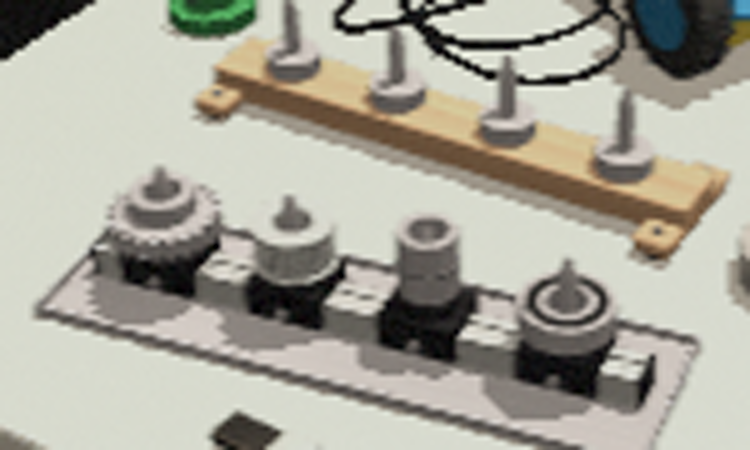

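The order from left to right is gear, pulley, sleeve, bearing. On the rack this becomes bearing, sleeve, pulley, gear from left to right. In the top crop the collars are at (106,130), (238,125), (369,119) and (501,116), and the part tops are at (187,453), (327,429), (461,399) and (595,381). I'll fit both lines and move in for a wrist view.

```bash
cat >> h.py <<'E'
def fitline(P):
    "P: 4 points left to right at 70 pitch; returns centre, unit dir towards +y, residuals"
    P=np.array(P)[:,:2]; o=np.array([105,35,-35,-105.]); c=P.mean(0); d=(o[:,None]*(P-c)).sum(0); sc=np.linalg.norm(d)/(o@o); d/=np.linalg.norm(d)
    return c,d,sc,P-(c+o[:,None]*d)
E
python3 - <<'E'
from h import *
p=arm.camera_params("top")
f=lambda u,v,z: onplane(p,235+(u+.5)/4.6125-.5,145+(v+.5)*130/600-.5,z)
for L in ([(106,130,36),(238,125,36),(369,119,36),(501,116,36)],[(187,453,60),(327,429,60),(461,399,70),(595,381,50)]):
    P=[f(*q) for q in L]; print(np.round(P,1)); print([np.round(x,3) for x in fitline(P)])
E
python3 -m handwheel '[{"x":0.17,"y":-0.25,"az":-0.094},{"x":0.17,"y":-0.25,"az":-0.094},{"x":0.17,"y":-0.25,"az":-0.094},{"x":0.17,"y":-0.25,"az":-0.094},{"x":0.17,"y":-0.25,"az":-0.094},{"x":0.17,"y":-0.25,"az":-0.094},{"x":0.17,"y":-0.25,"az":-0.094},{"x":0.0,"y":-0.2}]' 1
```

```text
[[607.3 307.8  36. ]
 [608.6 237.7  36. ]
 [610.5 168.4  36. ]
 [610.9  98.7  36. ]]
[array([609.325, 203.143]), array([-0.019,  1.   ]), np.float64(0.995), array([[-0.124, -0.3  ],
       [-0.081, -0.484],
       [ 0.563,  0.211],
       [-0.359,  0.573]])]
[[436.3 261.7  60. ]
 [447.3 191.   60. ]
 [460.9 123.6  70. ]
 [469.9  54.7  50. ]]
[array([453.604, 157.755]), array([-0.164,  0.986]), np.float64(0.997), array([[-0.112,  0.327],
       [-0.516, -1.288],
       [ 1.566,  0.394],
       [-0.939,  0.567]])]invalid input at $[0]: expected keys x, y, z, ax, ay, az
```

```bash
python3 -m handwheel '[{"x":0.17,"y":-0.18,"z":0,"ax":0,"ay":0,"az":-0.083},{"x":0.17,"y":-0.18,"z":0,"ax":0,"ay":0,"az":-0.083},{"x":0.17,"y":-0.18,"z":0,"ax":0,"ay":0,"az":-0.083},{"x":0.17,"y":-0.18,"z":0,"ax":0,"ay":0,"az":-0.083},{"x":0.17,"y":-0.18,"z":0,"ax":0,"ay":0,"az":-0.083},{"x":0.17,"y":-0.18,"z":0,"ax":0,"ay":0,"az":-0.083},{"x":0,"y":-0.18,"z":0,"ax":0,"ay":0,"az":-0.083},{"x":0,"y":-0.18,"z":0,"ax":0,"ay":0,"az":-0.083}]' 1
python3 -m handwheel '[{"x":0,"y":-0.2,"z":0.2,"ax":0,"ay":0,"az":0},{"x":0,"y":-0.2,"z":0.2,"ax":0,"ay":0,"az":0},{"x":0,"y":-0.2,"z":0.1,"ax":0,"ay":0,"az":0},{"x":0,"y":0,"z":0,"ax":0,"ay":0,"az":0},{"x":0,"y":0,"z":0,"ax":0,"ay":0,"az":0},{"x":0,"y":0,"z":0,"ax":0,"ay":0,"az":0},{"x":0,"y":0,"z":0,"ax":0,"ay":0,"az":0},{"x":0,"y":0,"z":0,"ax":0,"ay":0,"az":0}]'
python3 - <<'E'
from h import *
p=arm.camera_params("wrist"); cv2.imwrite("pics/w0.png",arm.get_image("wrist")[:,:,::-1]); np.save("w0.npy",p,allow_pickle=True)
s=arm.read_state(); q=R.from_quat(s["ee_rot"]).as_matrix(); print(s["position"],q.round(3),s["joints"],p)
E
```

```text
clock: 0.9
position: [437.3, 290.0, 230.4]
ee_rot: [0.754, -0.656, -0.0, 0.001]
contact_force: [0.4, -0.3, 0.5]
gripper_width: 85.4
grasp_force: 0.0
clock: 1.7
position: [436.7, 181.9, 321.0]
ee_rot: [0.757, -0.653, -0.0, 0.001]
contact_force: [0.3, 0.2, 0.6]
gripper_width: 85.7
grasp_force: 0.0
[436.69281376 181.8893314  321.15339293] [[ 0.147 -0.989 -0.001]
 [-0.989 -0.147 -0.001]
 [ 0.001  0.002 -1.   ]] [ 7.39191737e-01  6.62465033e-02 -1.86301131e-01 -7.87138335e-05
 -1.32010707e+00 -5.92073718e-01] {'K': array([[346.74029704,   0.        , 322.43697295],
       [  0.        , 346.74029704, 197.02660021],
       [  0.        ,   0.        ,   1.        ]]), 'k1': -0.012392521449772957, 'position': array([447.64219946, 116.32330936, 464.75879631]), 'orientation': array([-0.07328143,  0.98854832,  0.13143621, -0.01125041])}
```

View pics/w0.png

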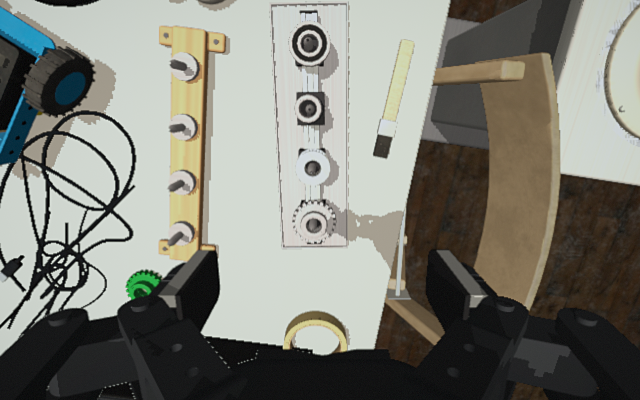

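The wrist view shows all four parts at about (310,43), (309,109), (312,168) and (315,224), and the collars at about (185,67), (183,128), (183,183) and (181,235). One enlarged crop will refine these.

```bash
python3 - <<'E'
from h import *
im=cv2.imread("pics/w0.png")
a=cv2.resize(im[15:255,165:225],None,fx=2.5,fy=2.5,interpolation=cv2.INTER_CUBIC)
b=cv2.resize(im[15:255,280:345],None,fx=2.5,fy=2.5,interpolation=cv2.INTER_CUBIC)
cv2.imwrite("pics/w0c.png",np.hstack([a,b]))
g=cv2.resize(cv2.cvtColor(im,cv2.COLOR_BGR2GRAY),None,fx=4,fy=4,interpolation=cv2.INTER_CUBIC)
p=np.load("w0.npy",allow_pickle=True).item()
print("proj seen from top-fit:")
for n,cen,dr,zs in (("rack",(609.3,203.1),(-.019,1),[36]*4),("rail",(453.6,157.8),(-.164,.986),[60,60,70,50])):
    for o,z in zip((105,35,-35,-105),zs):
        X=np.array([cen[0]+o*dr[0],cen[1]+o*dr[1],z]); print(n,proj(p,X).round(1))
def hough(u,v,rmin,rmax,z):
    h=26; x0,y0=(u-h)*4,max((v-h)*4,0); c=cv2.GaussianBlur(g[y0:(v+h)*4,x0:(u+h)*4],(5,5),0)
    r=cv2.HoughCircles(c,cv2.HOUGH_GRADIENT_ALT if 0 else cv2.HOUGH_GRADIENT,2,400,param1=120,param2=15,minRadius=int(rmin*4),maxRadius=int(rmax*4))
    if r is None: return None
    x,y,rr=r[0,0]; U,V=(x+x0+.5)/4-.5,(y+y0+.5)/4-.5
    return np.round([U,V,rr/4,*onplane(p,U,V,z)[:2]],1)
f=346.7
for u,v,d,z in [(185,67,32,36),(183,128,32,36),(183,183,32,36),(181,235,32,36),(310,43,47,50),(309,109,30,70),(312,168,42,60),(315,224,34,60)]:
    e=f*d/2/(464-z); print((u,v),round(e,1),hough(u,v,e*.85,e*1.15,z))
E
```

```text
proj seen from top-fit:
rack [180.4 233.6]
rack [181.6 182.3]
rack [183.  126.5]
rack [184.7  65.9]
rail [313.1 224.7]
rail [311.7 168.9]
rail [310. 108.]
rail [308.9  42.7]
(185, 67) 13.0 [184.9  67.4  14.4 611.   99.7]
(183, 128) 13.0 [183.4 126.9  13.9 609.5 168.5]
(183, 183) 13.0 [182.4 182.4  13.4 607.7 238.1]
(181, 235) 13.0 [178.9 235.4  12.8 609.2 310.9]
(310, 43) 19.7 [308.9  44.4  20.5 470.6  55.9]
(309, 109) 13.2 [306.9 108.4  14.1 462.6 124.2]
(312, 168) 18.0 [311.4 167.4  18.5 448.5 190.6]
(315, 224) 14.6 [313.9 225.4  14.8 435.3 262.1]
```

View pics/w0c.png

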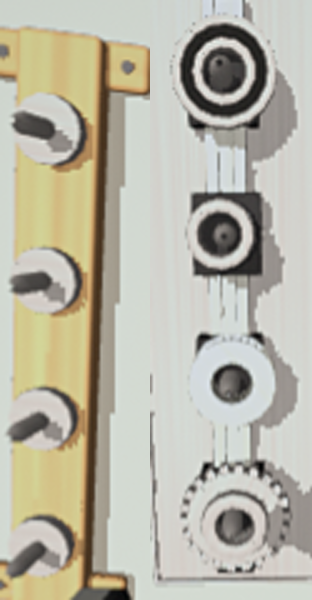

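The two cameras agree to about 1 mm. The gear is at (435.8,262), the pulley at (448,190.9), the sleeve at (461.8,124) and the bearing at (470.2,55.3). The rack posts, left to right, are at (607.4,308.6), (608.7,238.5), (609.9,168.5) and (611.1,98.5). I'll start with the gear.

```bash
python3 -m handwheel '[{"x":0,"y":0.2,"z":-0.1,"ax":0,"ay":0,"az":0},{"x":-0.005,"y":0.2,"z":-0.1,"ax":0,"ay":0,"az":0},{"x":0,"y":0,"z":-0.22,"ax":0,"ay":0,"az":0},{"x":0,"y":0,"z":-0.22,"ax":0,"ay":0,"az":0},{"x":0,"y":0,"z":-0.22,"ax":0,"ay":0,"az":0},{"x":0,"y":0,"z":-0.22,"ax":0,"ay":0,"az":0},{"x":0,"y":0,"z":0,"ax":0,"ay":0,"az":0},{"x":0,"y":0,"z":0,"ax":0,"ay":0,"az":0}]'
```

```text
clock: 2.55
position: [436.3, 261.8, 106.3]
ee_rot: [0.757, -0.653, 0.0, 0.001]
contact_force: [-0.0, 1.1, -0.0]
gripper_width: 85.2
grasp_force: 0.0
```

```bash
python3 -m handwheel '[{"x":0,"y":0,"z":-0.2,"ax":0,"ay":0,"az":0},{"x":0,"y":0,"z":-0.16,"ax":0,"ay":0,"az":0},{"x":0,"y":0,"z":-0.08,"ax":0,"ay":0,"az":0},{"x":0,"y":0,"z":0,"ax":0,"ay":0,"az":0},{"x":0,"y":0,"z":0,"ax":0,"ay":0,"az":0},{"x":0,"y":0,"z":0,"ax":0,"ay":0,"az":0},{"x":0,"y":0,"z":0,"ax":0,"ay":0,"az":0},{"x":0,"y":0,"z":0,"ax":0,"ay":0,"az":0}]'
python3 -m handwheel '[{"x":0,"y":0,"z":0,"ax":0,"ay":0,"az":0},{"x":0,"y":0,"z":0,"ax":0,"ay":0,"az":0},{"x":0,"y":0,"z":0,"ax":0,"ay":0,"az":0},{"x":0,"y":0,"z":0,"ax":0,"ay":0,"az":0},{"x":0,"y":0,"z":0,"ax":0,"ay":0,"az":0},{"x":0,"y":0,"z":0,"ax":0,"ay":0,"az":0},{"x":0,"y":0,"z":0,"ax":0,"ay":0,"az":0},{"x":0,"y":0,"z":0,"ax":0,"ay":0,"az":0}]' -1
```

```text
clock: 3.35
position: [436.3, 261.8, 19.1]
ee_rot: [0.757, -0.654, 0.0, -0.001]
contact_force: [-0.9, -0.3, 0.5]
gripper_width: 85.7
grasp_force: 0.0
clock: 4.15
position: [435.9, 261.3, 18.7]
ee_rot: [0.757, -0.653, 0.0, -0.0]
contact_force: [-2.2, -0.3, 5.9]
gripper_width: 54.3
grasp_force: 61.8
```

```bash
python3 -m handwheel '[{"x":0,"y":0,"z":0.14,"ax":0,"ay":0,"az":0},{"x":0,"y":0,"z":0.14,"ax":0,"ay":0,"az":0},{"x":0,"y":0,"z":0.14,"ax":0,"ay":0,"az":0},{"x":0,"y":0,"z":0,"ax":0,"ay":0,"az":0},{"x":0.14,"y":-0.13,"z":0,"ax":0,"ay":0,"az":0},{"x":0.14,"y":-0.13,"z":0,"ax":0,"ay":0,"az":0},{"x":0.14,"y":-0.13,"z":0,"ax":0,"ay":0,"az":0},{"x":0.14,"y":-0.13,"z":0,"ax":0,"ay":0,"az":0}]'
python3 -m handwheel '[{"x":0.14,"y":-0.13,"z":0,"ax":0,"ay":0,"az":0},{"x":0.14,"y":-0.13,"z":0,"ax":0,"ay":0,"az":0},{"x":0.035,"y":-0.035,"z":0,"ax":0,"ay":0,"az":0},{"x":0,"y":0,"z":0,"ax":0,"ay":0,"az":0},{"x":0,"y":0,"z":0,"ax":0,"ay":0,"az":0},{"x":0,"y":0,"z":0,"ax":0,"ay":0,"az":0},{"x":0,"y":0,"z":0,"ax":0,"ay":0,"az":0},{"x":0,"y":0,"z":0,"ax":0,"ay":0,"az":0}]'
python3 - <<'E'
from h import *
cv2.imwrite("pics/w1.png",arm.get_image("wrist")[:,:,::-1])
E
```

```text
clock: 4.95
position: [547.9, 155.9, 100.6]
ee_rot: [0.757, -0.654, -0.001, 0.001]
contact_force: [-0.4, 0.7, -2.0]
gripper_width: 54.0
grasp_force: 63.6
clock: 5.75
position: [610.4, 99.1, 102.3]
ee_rot: [0.757, -0.653, 0.0, -0.0]
contact_force: [-1.3, -0.1, -0.9]
gripper_width: 54.1
grasp_force: 63.7
```

View pics/w1.png

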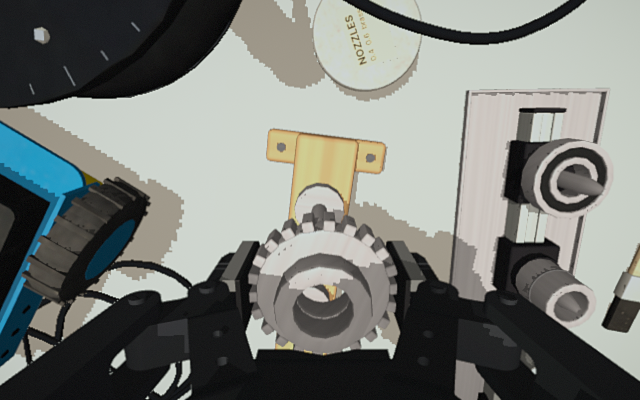

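The gear is held level over the right-hand post, with the post tip at (320,213) in line with the bore. Lowering now.

```bash
python3 -m handwheel '[{"x":0.003,"y":-0.003,"z":-0.1,"ax":0,"ay":0,"az":0},{"x":0,"y":0,"z":-0.1,"ax":0,"ay":0,"az":0},{"x":0,"y":0,"z":-0.1,"ax":0,"ay":0,"az":0},{"x":0,"y":0,"z":-0.06,"ax":0,"ay":0,"az":0},{"x":0,"y":0,"z":-0.04,"ax":0,"ay":0,"az":0},{"x":0,"y":0,"z":-0.01,"ax":0,"ay":0,"az":0},{"x":0,"y":0,"z":0,"ax":0,"ay":0,"az":0},{"x":0,"y":0,"z":0,"ax":0,"ay":0,"az":0}]'
```

```text
clock: 6.6
position: [612.1, 97.9, 21.0]
ee_rot: [0.757, -0.654, 0.0, -0.001]
contact_force: [-0.4, 1.1, -1.8]
gripper_width: 54.3
grasp_force: 63.7
```

```bash
python3 -m handwheel '[{"x":0,"y":0,"z":-0.01,"ax":0,"ay":0,"az":0},{"x":0,"y":0,"z":0,"ax":0,"ay":0,"az":0},{"x":0,"y":0,"z":0,"ax":0,"ay":0,"az":0},{"x":0,"y":0,"z":0,"ax":0,"ay":0,"az":0},{"x":0,"y":0,"z":0,"ax":0,"ay":0,"az":0},{"x":0,"y":0,"z":0.1,"ax":0,"ay":0,"az":0},{"x":0,"y":0,"z":0.2,"ax":0,"ay":0,"az":0},{"x":0,"y":0,"z":0.2,"ax":0,"ay":0,"az":0}]' 1
```

```text
clock: 7.4
position: [610.9, 97.4, 118.4]
ee_rot: [0.757, -0.654, -0.0, 0.001]
contact_force: [1.0, 1.2, -0.1]
gripper_width: 85.4
grasp_force: 0.0
```

```bash
python3 -m handwheel '[{"x":-0.2,"y":0.115,"z":0,"ax":0,"ay":0,"az":0},{"x":-0.2,"y":0.115,"z":0,"ax":0,"ay":0,"az":0},{"x":-0.2,"y":0.115,"z":0,"ax":0,"ay":0,"az":0},{"x":-0.2,"y":0.115,"z":0,"ax":0,"ay":0,"az":0},{"x":-0.015,"y":0.005,"z":0,"ax":0,"ay":0,"az":0},{"x":0,"y":0,"z":-0.15,"ax":0,"ay":0,"az":0},{"x":0,"y":0,"z":-0.15,"ax":0,"ay":0,"az":0},{"x":0,"y":0,"z":0,"ax":0,"ay":0,"az":0}]'
```

```text
clock: 8.2
position: [446.4, 188.9, 55.2]
ee_rot: [0.757, -0.654, -0.001, 0.004]
contact_force: [1.1, -0.7, 0.5]
gripper_width: 85.6
grasp_force: 0.0
```

```bash
python3 -m handwheel '[{"x":0.006,"y":0.009,"z":-0.08,"ax":0,"ay":0,"az":0},{"x":0,"y":0,"z":-0.07,"ax":0,"ay":0,"az":0},{"x":0,"y":0,"z":0,"ax":0,"ay":0,"az":0},{"x":0,"y":0,"z":0,"ax":0,"ay":0,"az":0},{"x":0,"y":0,"z":0,"ax":0,"ay":0,"az":0},{"x":0,"y":0,"z":0,"ax":0,"ay":0,"az":0},{"x":0,"y":0,"z":0,"ax":0,"ay":0,"az":0},{"x":0,"y":0,"z":0,"ax":0,"ay":0,"az":0}]' -1
```

```text
clock: 9.0
position: [449.8, 192.6, 28.4]
ee_rot: [0.757, -0.654, 0.0, -0.0]
contact_force: [-0.2, 0.2, 1.8]
gripper_width: 38.7
grasp_force: 60.3
```

```bash
python3 -m handwheel '[{"x":0,"y":0,"z":0.14,"ax":0,"ay":0,"az":0},{"x":0,"y":0,"z":0.14,"ax":0,"ay":0,"az":0},{"x":0,"y":0,"z":0.14,"ax":0,"ay":0,"az":0},{"x":0,"y":0,"z":0,"ax":0,"ay":0,"az":0},{"x":0.19,"y":-0.026,"z":0,"ax":0,"ay":0,"az":0},{"x":0.19,"y":-0.026,"z":0,"ax":0,"ay":0,"az":0},{"x":0.19,"y":-0.026,"z":0,"ax":0,"ay":0,"az":0},{"x":0.19,"y":-0.026,"z":0,"ax":0,"ay":0,"az":0}]'
python3 -m handwheel '[{"x":0.041,"y":-0.008,"z":0,"ax":0,"ay":0,"az":0},{"x":0,"y":0,"z":0,"ax":0,"ay":0,"az":0},{"x":0,"y":0,"z":0,"ax":0,"ay":0,"az":0},{"x":0,"y":0,"z":0,"ax":0,"ay":0,"az":0},{"x":0,"y":0,"z":0,"ax":0,"ay":0,"az":0},{"x":0,"y":0,"z":0,"ax":0,"ay":0,"az":0},{"x":0,"y":0,"z":0,"ax":0,"ay":0,"az":0},{"x":0,"y":0,"z":0,"ax":0,"ay":0,"az":0}]'
python3 - <<'E'
from h import *
cv2.imwrite("pics/w2.png",arm.get_image("wrist")[:,:,::-1])
E
```

```text
clock: 9.8
position: [602.5, 171.2, 111.1]
ee_rot: [0.757, -0.654, -0.0, 0.001]
contact_force: [0.3, 0.7, -0.7]
gripper_width: 38.7
grasp_force: 60.5
clock: 10.6
position: [609.7, 170.2, 112.2]
ee_rot: [0.757, -0.654, 0.0, -0.0]
contact_force: [-0.8, 0.3, -1.3]
gripper_width: 38.8
grasp_force: 60.6
```

View pics/w2.png

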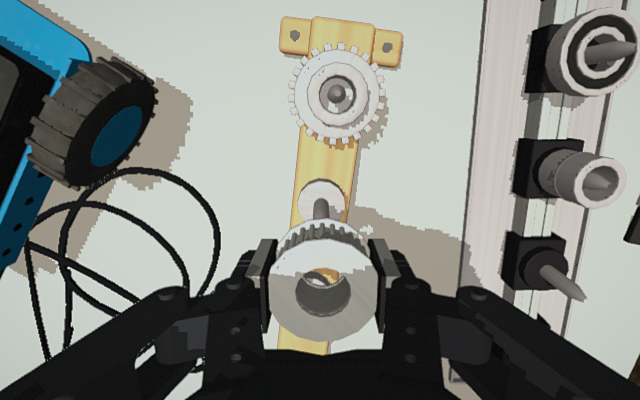

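The gear is seated on its post at (337,93). The pulley is held level and in line with the next post, at (320,205).

```bash
python3 -m handwheel '[{"x":0,"y":0,"z":-0.1,"ax":0,"ay":0,"az":0},{"x":0,"y":0,"z":-0.1,"ax":0,"ay":0,"az":0},{"x":0,"y":0,"z":-0.1,"ax":0,"ay":0,"az":0},{"x":0,"y":0,"z":-0.06,"ax":0,"ay":0,"az":0},{"x":0,"y":0,"z":-0.04,"ax":0,"ay":0,"az":0},{"x":0,"y":0,"z":-0.01,"ax":0,"ay":0,"az":0},{"x":0,"y":0,"z":0,"ax":0,"ay":0,"az":0},{"x":0,"y":0,"z":0,"ax":0,"ay":0,"az":0}]'
```

```text
clock: 11.45
position: [610.5, 170.4, 30.9]
ee_rot: [0.757, -0.654, 0.0, -0.001]
contact_force: [0.1, 0.3, -0.3]
gripper_width: 39.1
grasp_force: 60.6
```

```bash
python3 -m handwheel '[{"x":0,"y":0,"z":-0.01,"ax":0,"ay":0,"az":0},{"x":0,"y":0,"z":0,"ax":0,"ay":0,"az":0},{"x":0,"y":0,"z":0,"ax":0,"ay":0,"az":0},{"x":0,"y":0,"z":0,"ax":0,"ay":0,"az":0},{"x":0,"y":0,"z":0,"ax":0,"ay":0,"az":0},{"x":0,"y":0,"z":0.1,"ax":0,"ay":0,"az":0},{"x":0,"y":0,"z":0.2,"ax":0,"ay":0,"az":0},{"x":0,"y":0,"z":0.2,"ax":0,"ay":0,"az":0}]' 1
python3 -m handwheel '[{"x":-0.18,"y":-0.055,"z":0,"ax":0,"ay":0,"az":0},{"x":-0.18,"y":-0.055,"z":0,"ax":0,"ay":0,"az":0},{"x":-0.18,"y":-0.055,"z":0,"ax":0,"ay":0,"az":0},{"x":-0.18,"y":-0.055,"z":0,"ax":0,"ay":0,"az":0},{"x":-0.022,"y":-0.012,"z":0,"ax":0,"ay":0,"az":0},{"x":0,"y":0,"z":-0.13,"ax":0,"ay":0,"az":0},{"x":0,"y":0,"z":-0.1,"ax":0,"ay":0,"az":0},{"x":0,"y":0,"z":0,"ax":0,"ay":0,"az":0}]'
```

```text
clock: 12.25
position: [609.3, 169.7, 128.4]
ee_rot: [0.757, -0.654, -0.0, 0.001]
contact_force: [-0.0, 0.8, 0.5]
gripper_width: 85.4
grasp_force: 0.0
clock: 13.05
position: [460.2, 122.9, 80.1]
ee_rot: [0.757, -0.654, -0.001, 0.002]
contact_force: [0.1, -0.0, -0.2]
gripper_width: 85.6
grasp_force: 0.0
```

```bash
python3 -m handwheel '[{"x":0,"y":0,"z":-0.15,"ax":0,"ay":0,"az":0},{"x":0,"y":0,"z":-0.1,"ax":0,"ay":0,"az":0},{"x":0,"y":0,"z":0,"ax":0,"ay":0,"az":0},{"x":0,"y":0,"z":0,"ax":0,"ay":0,"az":0},{"x":0,"y":0,"z":0,"ax":0,"ay":0,"az":0},{"x":0,"y":0,"z":0,"ax":0,"ay":0,"az":0},{"x":0,"y":0,"z":0,"ax":0,"ay":0,"az":0},{"x":0,"y":0,"z":0,"ax":0,"ay":0,"az":0}]' -1
```

```text
clock: 13.85
position: [460.0, 122.9, 32.5]
ee_rot: [0.757, -0.654, -0.001, 0.001]
contact_force: [-5.9, 0.2, 0.4]
gripper_width: 28.5
grasp_force: 59.6
```

```bash
python3 -m handwheel '[{"x":0,"y":0,"z":0.14,"ax":0,"ay":0,"az":0},{"x":0,"y":0,"z":0.14,"ax":0,"ay":0,"az":0},{"x":0,"y":0,"z":0.14,"ax":0,"ay":0,"az":0},{"x":0,"y":0,"z":0,"ax":0,"ay":0,"az":0},{"x":0.18,"y":0.14,"z":0,"ax":0,"ay":0,"az":0},{"x":0.18,"y":0.14,"z":0,"ax":0,"ay":0,"az":0},{"x":0.18,"y":0.14,"z":0,"ax":0,"ay":0,"az":0},{"x":0.18,"y":0.14,"z":0,"ax":0,"ay":0,"az":0}]'
python3 -m handwheel '[{"x":0.024,"y":0.013,"z":0,"ax":0,"ay":0,"az":0},{"x":0,"y":0,"z":0,"ax":0,"ay":0,"az":0},{"x":0,"y":0,"z":0,"ax":0,"ay":0,"az":0},{"x":0,"y":0,"z":0,"ax":0,"ay":0,"az":0},{"x":0,"y":0,"z":0,"ax":0,"ay":0,"az":0},{"x":0,"y":0,"z":0,"ax":0,"ay":0,"az":0},{"x":0,"y":0,"z":0,"ax":0,"ay":0,"az":0},{"x":0,"y":0,"z":0,"ax":0,"ay":0,"az":0}]'
python3 - <<'E'
from h import *
cv2.imwrite("pics/w3.png",arm.get_image("wrist")[:,:,::-1])
E
```

```text
clock: 14.65
position: [607.5, 237.0, 116.4]
ee_rot: [0.757, -0.654, 0.0, -0.001]
contact_force: [0.6, 1.0, -1.9]
gripper_width: 28.6
grasp_force: 59.3
clock: 15.45
position: [610.1, 238.2, 116.3]
ee_rot: [0.757, -0.654, 0.0, -0.0]
contact_force: [0.3, -0.2, -1.2]
gripper_width: 28.6
grasp_force: 59.5
```

View pics/w3.png

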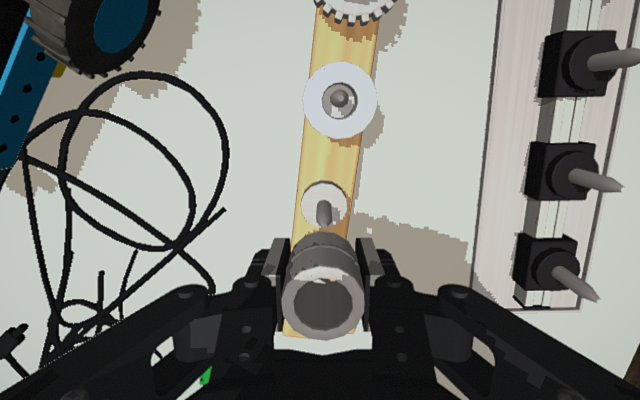

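The pulley is seated at (339,99). The sleeve is held level over the third post, at (323,210).

```bash
python3 -m handwheel '[{"x":-0.006,"y":-0.003,"z":-0.1,"ax":0,"ay":0,"az":0},{"x":0,"y":0,"z":-0.1,"ax":0,"ay":0,"az":0},{"x":0,"y":0,"z":-0.1,"ax":0,"ay":0,"az":0},{"x":0,"y":0,"z":-0.06,"ax":0,"ay":0,"az":0},{"x":0,"y":0,"z":-0.04,"ax":0,"ay":0,"az":0},{"x":0,"y":0,"z":-0.01,"ax":0,"ay":0,"az":0},{"x":0,"y":0,"z":0,"ax":0,"ay":0,"az":0},{"x":0,"y":0,"z":0,"ax":0,"ay":0,"az":0}]'
```

```text
clock: 16.3
position: [609.3, 237.6, 35.7]
ee_rot: [0.757, -0.653, 0.0, -0.0]
contact_force: [-3.0, -1.5, 5.4]
gripper_width: 28.6
grasp_force: 64.3
```

```bash
python3 -m handwheel '[{"x":0,"y":0,"z":0,"ax":0,"ay":0,"az":0},{"x":0,"y":0,"z":0,"ax":0,"ay":0,"az":0},{"x":0,"y":0,"z":0,"ax":0,"ay":0,"az":0},{"x":0,"y":0,"z":0,"ax":0,"ay":0,"az":0},{"x":0,"y":0,"z":0,"ax":0,"ay":0,"az":0},{"x":0,"y":0,"z":0.1,"ax":0,"ay":0,"az":0},{"x":0,"y":0,"z":0.2,"ax":0,"ay":0,"az":0},{"x":0,"y":0,"z":0.2,"ax":0,"ay":0,"az":0}]' 1
python3 -m handwheel '[{"x":-0.115,"y":-0.15,"z":0,"ax":0,"ay":0,"az":0},{"x":-0.115,"y":-0.15,"z":0,"ax":0,"ay":0,"az":0},{"x":-0.115,"y":-0.15,"z":0,"ax":0,"ay":0,"az":0},{"x":-0.115,"y":-0.15,"z":0,"ax":0,"ay":0,"az":0},{"x":-0.115,"y":-0.15,"z":0,"ax":0,"ay":0,"az":0},{"x":-0.115,"y":-0.15,"z":0,"ax":0,"ay":0,"az":0},{"x":0,"y":0,"z":0,"ax":0,"ay":0,"az":0},{"x":0,"y":0,"z":0,"ax":0,"ay":0,"az":0}]'
```

```text
clock: 17.1
position: [608.6, 237.4, 134.2]
ee_rot: [0.757, -0.654, -0.0, 0.001]
contact_force: [1.1, 0.1, 0.6]
gripper_width: 85.1
grasp_force: 0.0
clock: 17.9
position: [471.2, 57.3, 134.6]
ee_rot: [0.757, -0.654, 0.0, -0.001]
contact_force: [-0.0, -0.1, 0.6]
gripper_width: 85.1
grasp_force: 0.0
```

```bash
python3 -m handwheel '[{"x":-0.005,"y":-0.01,"z":-0.18,"ax":0,"ay":0,"az":0},{"x":0,"y":0,"z":-0.18,"ax":0,"ay":0,"az":0},{"x":0,"y":0,"z":-0.15,"ax":0,"ay":0,"az":0},{"x":0,"y":0,"z":-0.075,"ax":0,"ay":0,"az":0},{"x":0,"y":0,"z":0,"ax":0,"ay":0,"az":0},{"x":0,"y":0,"z":0,"ax":0,"ay":0,"az":0},{"x":0,"y":0,"z":0,"ax":0,"ay":0,"az":0},{"x":0,"y":0,"z":0,"ax":0,"ay":0,"az":0}]'
python3 -m handwheel '[{"x":0,"y":0,"z":0,"ax":0,"ay":0,"az":0},{"x":0,"y":0,"z":0,"ax":0,"ay":0,"az":0},{"x":0,"y":0,"z":0,"ax":0,"ay":0,"az":0},{"x":0,"y":0,"z":0,"ax":0,"ay":0,"az":0},{"x":0,"y":0,"z":0,"ax":0,"ay":0,"az":0},{"x":0,"y":0,"z":0,"ax":0,"ay":0,"az":0},{"x":0,"y":0,"z":0,"ax":0,"ay":0,"az":0},{"x":0,"y":0,"z":0,"ax":0,"ay":0,"az":0}]' -1
```

```text
clock: 18.7
position: [471.0, 56.3, 18.1]
ee_rot: [0.757, -0.654, 0.001, -0.001]
contact_force: [-0.1, 0.7, 0.1]
gripper_width: 85.5
grasp_force: 0.0
clock: 19.5
position: [470.2, 55.7, 17.8]
ee_rot: [0.757, -0.654, 0.0, -0.0]
contact_force: [-1.6, 0.4, 6.8]
gripper_width: 45.3
grasp_force: 60.2
```

```bash
python3 -m handwheel '[{"x":0,"y":0,"z":0.14,"ax":0,"ay":0,"az":0},{"x":0,"y":0,"z":0.14,"ax":0,"ay":0,"az":0},{"x":0,"y":0,"z":0.14,"ax":0,"ay":0,"az":0},{"x":0,"y":0,"z":0,"ax":0,"ay":0,"az":0},{"x":0.11,"y":0.2,"z":0,"ax":0,"ay":0,"az":0},{"x":0.11,"y":0.2,"z":0,"ax":0,"ay":0,"az":0},{"x":0.11,"y":0.2,"z":0,"ax":0,"ay":0,"az":0},{"x":0.11,"y":0.2,"z":0,"ax":0,"ay":0,"az":0}]'
python3 -m handwheel '[{"x":0.11,"y":0.2,"z":0,"ax":0,"ay":0,"az":0},{"x":0.11,"y":0.2,"z":0,"ax":0,"ay":0,"az":0},{"x":0.026,"y":0.065,"z":0,"ax":0,"ay":0,"az":0},{"x":0,"y":0,"z":0,"ax":0,"ay":0,"az":0},{"x":0,"y":0,"z":0,"ax":0,"ay":0,"az":0},{"x":0,"y":0,"z":0,"ax":0,"ay":0,"az":0},{"x":0,"y":0,"z":0,"ax":0,"ay":0,"az":0},{"x":0,"y":0,"z":0,"ax":0,"ay":0,"az":0}]'
python3 - <<'E'
from h import *
cv2.imwrite("pics/w4.png",arm.get_image("wrist")[:,:,::-1])
E
```

```text
clock: 20.3
position: [557.9, 216.8, 99.8]
ee_rot: [0.757, -0.654, -0.0, 0.001]
contact_force: [0.5, -0.6, -1.3]
gripper_width: 45.6
grasp_force: 61.6
clock: 21.1
position: [607.1, 307.8, 101.5]
ee_rot: [0.756, -0.654, -0.0, -0.0]
contact_force: [-0.0, -0.1, -1.2]
gripper_width: 45.4
grasp_force: 61.7
```

View pics/w4.png

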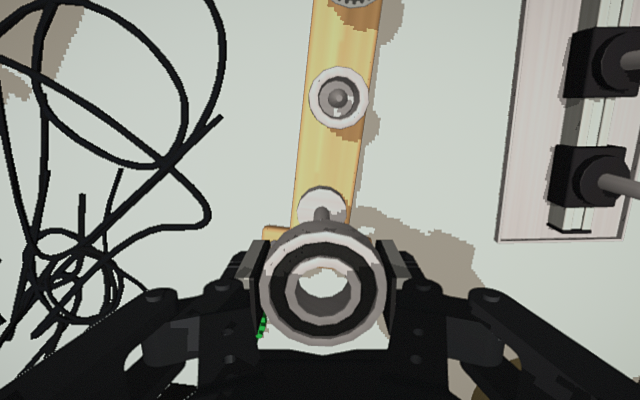

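The sleeve is seated at (338,97). The bearing is level and in line with the last post, at (321,212). Lowering and releasing.

```bash
python3 -m handwheel '[{"x":0,"y":0.003,"z":-0.1,"ax":0,"ay":0,"az":0},{"x":0,"y":0,"z":-0.1,"ax":0,"ay":0,"az":0},{"x":0,"y":0,"z":-0.1,"ax":0,"ay":0,"az":0},{"x":0,"y":0,"z":-0.06,"ax":0,"ay":0,"az":0},{"x":0,"y":0,"z":-0.04,"ax":0,"ay":0,"az":0},{"x":0,"y":0,"z":-0.01,"ax":0,"ay":0,"az":0},{"x":0,"y":0,"z":0,"ax":0,"ay":0,"az":0},{"x":0,"y":0,"z":0,"ax":0,"ay":0,"az":0}]'
python3 -m handwheel '[{"x":0,"y":0,"z":-0.005,"ax":0,"ay":0,"az":0},{"x":0,"y":0,"z":0,"ax":0,"ay":0,"az":0},{"x":0,"y":0,"z":0,"ax":0,"ay":0,"az":0},{"x":0,"y":0,"z":0,"ax":0,"ay":0,"az":0},{"x":0,"y":0,"z":0,"ax":0,"ay":0,"az":0},{"x":0,"y":0,"z":0.1,"ax":0,"ay":0,"az":0},{"x":0,"y":0,"z":0.2,"ax":0,"ay":0,"az":0},{"x":0,"y":0,"z":0.2,"ax":0,"ay":0,"az":0}]' 1
python3 -m handwheel '[{"x":-0.1,"y":0.1,"z":0.15,"ax":0,"ay":0,"az":0},{"x":-0.1,"y":0.1,"z":0.15,"ax":0,"ay":0,"az":0},{"x":-0.1,"y":0.1,"z":0.15,"ax":0,"ay":0,"az":0},{"x":-0.1,"y":0.1,"z":0.15,"ax":0,"ay":0,"az":0},{"x":0,"y":0,"z":0,"ax":0,"ay":0,"az":0},{"x":0,"y":0,"z":0,"ax":0,"ay":0,"az":0},{"x":0,"y":0,"z":0,"ax":0,"ay":0,"az":0},{"x":0,"y":0,"z":0,"ax":0,"ay":0,"az":0}]'
python3 - <<'E'
from h import *
im=arm.get_image("scene")[:,:,::-1]
a=cv2.resize(im[150:290,250:410],(640,560),interpolation=cv2.INTER_CUBIC)
cv2.imwrite("pics/s5.png",a)
E
```

```text
clock: 21.95
position: [607.8, 309.7, 20.1]
ee_rot: [0.757, -0.654, 0.0, -0.001]
contact_force: [-0.1, 0.7, -1.0]
gripper_width: 45.7
grasp_force: 61.7
clock: 22.75
position: [606.8, 308.9, 118.2]
ee_rot: [0.757, -0.654, -0.0, 0.001]
contact_force: [0.6, 1.0, -0.2]
gripper_width: 85.0
grasp_force: 0.0
clock: 23.55
position: [527.3, 388.2, 236.3]
ee_rot: [0.756, -0.654, -0.0, 0.002]
contact_force: [0.5, -0.1, 0.2]
gripper_width: 85.6
grasp_force: 0.0
```

View pics/s5.png

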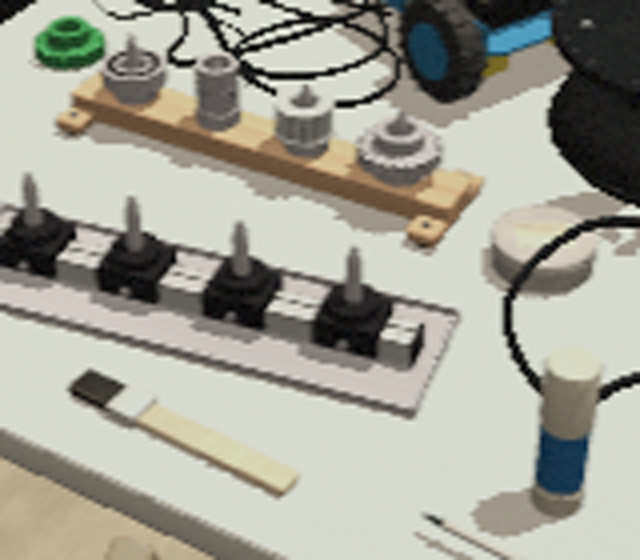

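All four parts are seated on the rack: bearing (133,75), sleeve (217,92), pulley (304,120) and gear (399,150). The glue stick is still standing at (565,430).

```bash
python3 -c "
from bench import arm
print(arm.job_done())"
```

```text
the job is handed in; nothing more can be done
None
```

The job is handed in: bearing, sleeve, pulley and gear now stand left to right on the rack posts, the reverse of their rail order; the final scene view shows them seated and the glue stick upright, at about 24 s of the 86 s, but the hand-in call returned no verdict.

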